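Set the coupler height stop with the setting block

ROBOT

A 6-joint arm with a two-finger parallel gripper is mounted at the origin on the work surface. World frame = base frame: x ahead of the robot, y to its left, z up, the work surface at z = 0. Lengths are in m, angles in rad, forces in N, time in s.
With the tool pointing down it reaches from about 0.25 to 0.725 m from the base axis. Payload 4 kg.
Tool frame: the origin (TCP) lies midway between the tips of the shut fingers; the grasp point (between the pads) lies 19 mm behind it; z points along the fingers, y is the direction in which the jaws open and shut (so a half turn about z gives the same grasp; the last joint's range is limited). The gripper opens to 85 mm and grips with 20 to 120 N. Pads are 22 mm wide; open, the fingers measure 114 mm over their backs; the gripper's body (76 mm by 85 mm) begins 54 mm behind the grasp point. The pads swing forward as they close: fully open they stand 13 mm farther back than shut.
Start: joints at [1.288, 0.241, 0.005, 1.335, 0, 1.571], TCP at [0.14, 0.48, 0.231] pointing down, gripper open.
Joint ranges: [-2.72, 2.72], [-1.05, 1.87], [-1.09, 1.28], [-1.99, 2.15], [-1.42, 1.44], [-3.14, 3.14]. Speed limits (rad/s): [2.79, 2.79, 3.14, 3.14, 3.14, 3.14].

INTERFACE

Orientations are given as a unit quaternion [x, y, z, w].
In Python, from workcell import bot, eyes, job gives the robot as it stands.
- The arm moves only by the shell command python3 -m crank 'ROWS'. ROWS is a JSON object of lists of equal length, an entry for each row: "dr": the turn, a rotation vector about the tool's x, y, z in rad, a list of three; "travel": the shift along the tool's x, y, z in m, a list of three; "hand": the finger opening in m, from 0 to 0.0854. In form: {"dr": [[wx, wy, wz], ...], "travel": [[x, y, z], ...], "hand": [hand, ...]}. A call has 1 to 10 rows; each row is the pose to reach, as a shift and turn from the pose commanded when the call began, along the tool's axes at that moment; what a row does not reach only later rows make up. A row lasts 1/8 s, in which the tool goes at most 62.5 mm and 10.7 degrees, less where a joint would pass 70% of its speed; a pose out of reach is approached as far as the arm can. A call with a gripper value outside its range is refused whole. The fingers move at their own pace and stop on an object; the grip force is fixed at half the most. Time passes only in rows, so rows that repeat a pose let the fingers close. It gives the time, the measured TCP pose, the force and the opening at its end, in the units of the state.
- bot.get_obs(): the state, without advancing time (a new reading comes with each control period).
- eyes.camera(name): name is "scene" or "top"; returns a dict with "color" (420x560x3 uint8, red, green, blue), "K" (3x3 intrinsics, pixels), "D" ([k1, k2, p1, p2, k3] as OpenCV has them; the pictures are not rectified), "R" (3x3) and "t" (3): a world point X has camera coordinates R X + t. Camera axes: x right, y down, z forward; pixel columns grow to the right and rows downward; lengths in m; the calibration is good to about 2 mm. A picture is of the moment at which its call begins. There is no depth.
- job.job_done(): hands the job in, once; it reports no verdict.
The state is a dict: "clock": time; "joint_pos": joint angles; "joint_vel": joint speeds; "tau": joint torques, N m; "eef_pos": TCP position; "tool_rot": TCP orientation; "ft_force": force on the tool from outside, world axes, zero at the start; "ft_torque": the same for the moment, N m; "grip_width": finger opening in m.
Only numpy, scipy, OpenCV 4.12 (cv2) and the standard library are available. Lean on these libraries where they do the work, as an engineer would, in place of code of your own. Each camera call takes 0.05 s, during which the arm holds its last target.

TASK

Push the long aluminium setting block along its channel until it is fully home against the post, under the raised stop screw. Then turn the screw's T-handled driver clockwise (seen from above) until the sprung nose just bears on the block with a light drag, its spring pushed in no more than about a third of its travel, and draw the block straight back out from under the dragging nose by its pin, leaving it flat in the channel, completely clear of the nose, and the screw as set. Do not force the nose down hard and leave the other parts on the bench where they are.

Things in the scene. Friction and masses are not known exactly. Their poses are not given: they have to be found in the camera images.
- fixture: Grey iron height-stop fixture, bolted down. Origin: on the bench exactly under the stop screw's axis; +z up, +y along the channel from the post to the open mouth. Base plate 110 (x) by 370 (y, -70 to 300) by 12 mm; its top is the channel floor. Rails guide the block: inner faces at x = -27 and +27 mm, tops at z = 22 mm, y -30 to 300.
- post_face (a point): Point of the fixture at the foot of its post, centre of the face against which the block comes home: fixture y = -35, z = 12 mm. Post 60 mm wide, 33 thick; from its top an arm 46 mm wide overhangs the channel up to y = +22 mm, underside z = 85, top z = 110 mm. The vertical stop screw goes through the arm at x = y = 0.
- setting_block: Loose aluminium setting block 50 (x) by 190 (y) by 40 mm (z), 0.45 to 0.85 kg, lying in the channel, axes along the fixture's (2 mm clearance each side). Origin: centre of its underside. Fixture y of its origin: 120 to 155 mm at the start, 60 mm when home, should end at 120 to 190 mm.
- pin_top (a point): Centre of the top of the block's steel pull pin: diameter 14 mm, 55 mm tall, standing on the block's top face 80 mm from the block's centre towards the channel's mouth (15 mm from its outer end). Its top is 107 mm above the bench.
- driver (a joint): Turn of the stop screw with its captive T-handled driver, rad; grows clockwise seen from above, 0 to 7, starts at 0 to 2.5. Each radian lowers screw, driver and nose by 4 mm. Stiff (about 0.06 N m, 1 to 2 N at the bar's end); stays where it is left. At 0 the T-bar lies along the fixture's y axis and the free nose tip is 70 mm above the bench.
- bar_mid (a point): Middle of the driver's T-bar, on the screw's axis: a level steel bar 12 mm thick, 120 mm between centres of its 16 mm black end balls, 172 mm above the bench at driver = 0, 4 mm lower per radian. Below it a 12 mm shank and a 28 mm round screw head, 20 to 32 mm below the bar's middle. A fingertip can push the bar all the way round above the arm.
- nose: Sprung nose under the stop screw: flange 18 mm wide, 5 mm thick, on a 10 mm stem. Origin: its tip (lowest point). It springs up into the screw by at most 8 mm: 0.9 N at first touch, 0.3 N more per mm, then solid. The block's top in the channel is 52 mm above the bench; rightly set, the free tip (block drawn out) is 49 to 52 mm above the bench.
- coupler_0: Bystander: flat-face coupler, upright, 42 mm wide, 100 mm tall, in the slotted wooden stand. Origin: centre of its underside.
- coupler_1: Bystander: the same, in the stand's other outer slot.
- socket_0: Bystander: nickel-plated female socket, 54 mm wide, 60 mm tall, upright. Origin: centre of its underside.
- socket_1: Bystander: the same.
- sleeve: Bystander: black nylon sleeve, 42 mm wide, 75 mm tall, upright. Origin: centre of its underside.
- plug: Bystander: rounded brass plug, 40 mm wide, 64 mm tall, upright. Origin: centre of its underside.
- bushing: Bystander: heavy steel bushing ring, 84 mm wide, 30 mm high, lying flat. Origin: centre of its underside.
There are look-alikes about, which are no part of the job. There is more than one size of the setting_block; the job needs the middle-sized.

How it is judged:
On the way, in this order (a step that is already met when the one before it is completed fails the run):
1. the block is home against the post (within 6 mm), under the nose, which does not touch it yet (y of setting_block in the frame of fixture below 0.066 m and contact force between nose and setting_block below 0.1 N), for 0.1 s.
2. with the block home, the nose has been screwed down so that it bears on the block (y of setting_block in the frame of fixture below 0.066 m and contact force between nose and setting_block above 0.4 N and z of nose in the frame of fixture below 0.056 m), for 0.2 s.
3. the block is being drawn out (10 to 65 mm from home) with the nose still dragging on it and the screw at its setting (y of setting_block in the frame of fixture between 0.07 and 0.125 m and contact force between nose and setting_block above 0.3 N), for 0.05 s.
At the end, for the whole second after the job is handed in: The block lies at rest, flat in the channel, drawn out clear of the nose (its origin 110 to 205 mm from the screw's axis along the channel), and the free nose tip stands 48.5 to 52.5 mm above the bench, i.e. from just touching to 3.5 mm below the block's top face; the screw is still (y of setting_block in the frame of fixture between 0.11 and 0.205 m and x of setting_block in the frame of fixture between -0.008 and 0.008 m and z of setting_block in the frame of fixture below 0.016 m and angle between setting_block's own z axis and vertical below 0.05 rad and linear speed of setting_block below 0.01 m/s and z of nose in the frame of fixture between 0.0485 and 0.0525 m and velocity of joint driver between -0.05 and 0.05 rad/s).
It fails at once if the nose is forced down on the block (over 15 N) (contact force between nose and setting_block above 15 N).
It fails at once if a bystander part is moved more than 20 mm or tipped (distance of any of coupler_0, coupler_1, socket_0, socket_1, sleeve, plug, bushing from where it was at the start of the episode above 0.02 m or angle between any of coupler_0, coupler_1, socket_0, socket_1, sleeve, plug, bushing's own z axis and vertical above 0.4 rad).
It also fails if it takes over 61 s, if anything falls off the work surface, if the arm or the gripper's body presses on something with over 40 N, if the wrist force passes 120 N, or if a joint passes its speed limit or range.

## Working session

There is one attempt and no reset: what is moved stays moved. The work goes in short steps, Python scripts to look and compute and a shell command to move; the robot and the scene stay as the last step left them, time stands still between calls to the robot, and variables do not carry over. Pictures are saved under pics/ and viewed, and the job is handed in when it is done.

```bash
ls; mkdir -p pics; python3 - <<'E'
from workcell import bot, eyes, job
import cv2,numpy as np,pickle
o=bot.get_obs(); print({k:np.round(v,4) for k,v in o.items()})
for n in("scene","top"):
    c=eyes.camera(n); cv2.imwrite(f"pics/{n}0.png",c["color"][:,:,::-1]); pickle.dump(c,open(f"{n}0.pkl","wb"))
    print(n,np.round(c["K"],1).tolist(),np.round(c["D"],4),np.round(-c["R"].T@c["t"],3))
E
```

```text
pics
{'clock': np.float64(0.0), 'joint_pos': array([ 1.288 ,  0.2414,  0.0037,  1.3352, -0.    ,  1.5708]), 'joint_vel': array([-0.0005, -0.0011, -0.0018, -0.0012, -0.0026,  0.0005]), 'tau': array([-1.30000e-03, -3.72314e+01,  2.52412e+01,  1.70000e-02,
       -2.00000e-04, -0.00000e+00]), 'eef_pos': array([0.1393, 0.4795, 0.2304]), 'tool_rot': array([ 1.409e-01,  9.900e-01, -1.100e-03, -1.000e-04]), 'ft_force': array([ 0.2379, -0.8035, -0.037 ]), 'ft_torque': array([-0.0026,  0.0492,  0.0234]), 'grip_width': np.float64(0.0856)}
scene [[538.4, 0.0, 279.2], [0.0, 538.4, 215.1], [0.0, 0.0, 1.0]] [-0.0552  0.      0.      0.      0.    ] [ 1.401 -0.288  0.842]
top [[424.9, 0.0, 284.6], [0.0, 424.9, 209.1], [0.0, 0.0, 1.0]] [-0.0353  0.      0.      0.      0.    ] [0.354 0.068 1.309]
```

View pics/scene0.png

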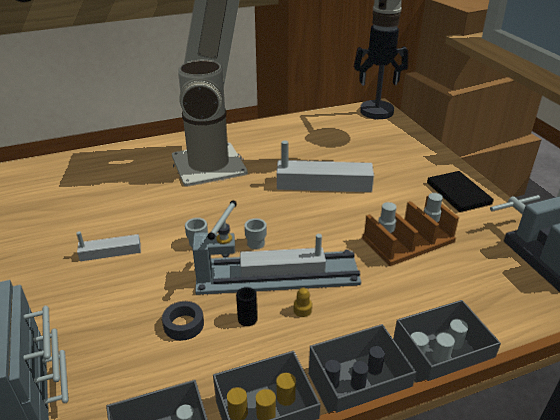

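View pics/top0.png

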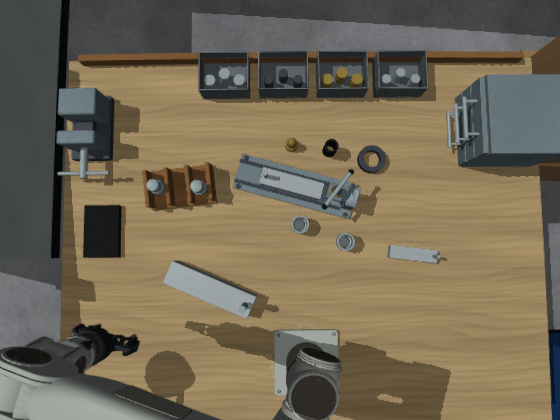

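```bash
cat > h.py <<'E'
import cv2,numpy as np,pickle
def ray(c,u,v):
    p=cv2.undistortPoints(np.array([[[u,v]]],float),c["K"],c["D"])[0,0]
    d=c["R"].T@np.array([p[0],p[1],1.]);o=-c["R"].T@c["t"];return o,d
def onz(c,u,v,z):
    o,d=ray(c,u,v);return o+d*(z-o[2])/d[2]
def proj(c,X):
    r,_=cv2.Rodrigues(c["R"]);return cv2.projectPoints(np.array(X,float).reshape(-1,1,3),r,c["t"].reshape(3,1),c["K"],c["D"])[0][:,0]
def crop(c,x0,y0,w,h,s,name):
    im=c["color"][y0:y0+h,x0:x0+w,::-1];cv2.imwrite(name,cv2.resize(im,None,fx=s,fy=s,interpolation=cv2.INTER_CUBIC))
E
python3 - <<'E'
from h import *
t=pickle.load(open("top0.pkl","rb"));s=pickle.load(open("scene0.pkl","rb"))
crop(t,228,135,160,100,5,"pics/tc.png");crop(s,185,190,190,110,4,"pics/sc.png")
E
```

```text
(no output)
```

View pics/tc.png

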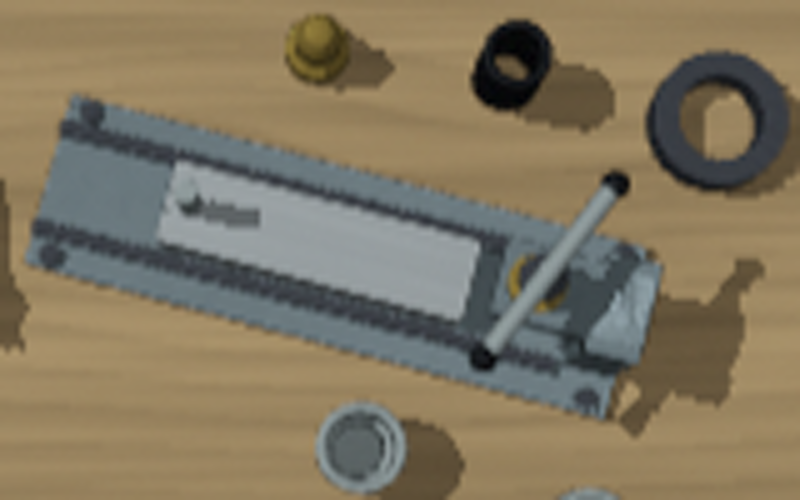

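View pics/sc.png

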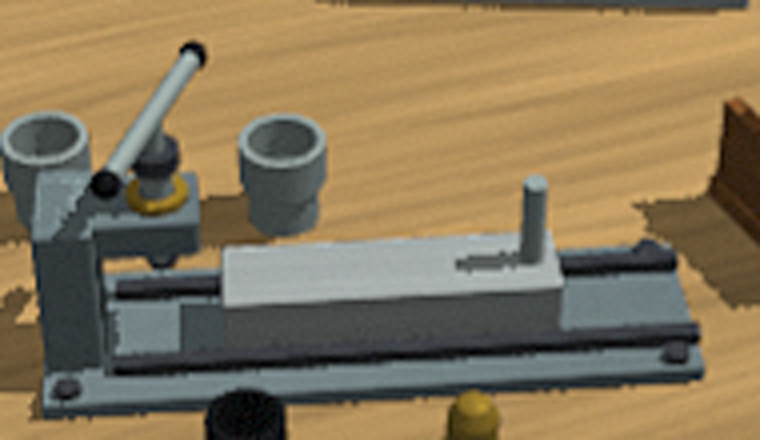

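```bash
cat > fit.py <<'E'
from h import *
t=pickle.load(open("top0.pkl","rb"));s=pickle.load(open("scene0.pkl","rb"))
T=lambda u,v:(228+(u+.5)/5-.5,135+(v+.5)/5-.5)
S=lambda u,v:(185+(u+.5)/4-.5,190+(v+.5)/4-.5)
W=[onz(t,*T(*p),.012)[:2] for p in [(78,96),(28,262),(608,418)]]
W+=[onz(s,*S(*p),.012)[:2] for p in [(703,372),(42,412)]]
F=[(.055,.3),(-.055,.3),(-.055,-.07),(.055,.3),(.055,-.07)]
W=np.array(W);F=np.array(F)
wc,fc=W.mean(0),F.mean(0);U,_,V=np.linalg.svd((F-fc).T@(W-wc));R=(U@V).T;tt=wc-R@fc
print("yaw",np.arctan2(R[1,0],R[0,0]),"org",tt); print("res mm",np.round(1000*(F@R.T+tt-W),1))
def f2w(x,y,z): return np.r_[R@[x,y]+tt,z]
def w2f(p): return np.r_[R.T@(p[:2]-tt),p[2:]]
def tri(a,b):
    o1,d1=ray(t,*a);o2,d2=ray(s,*b);k=np.linalg.lstsq(np.c_[d1,-d2],o2-o1,rcond=None)[0];p,q=o1+k[0]*d1,o2+k[1]*d2
    return (p+q)/2,np.linalg.norm(p-q)
if __name__=="__main__":
    for n,a,b in [("ballA",(616,183),(105,184)),("ballB",(484,357),(194,53)),("pin",(185,182),(536,183))]:
        p,e=tri(T(*a),S(*b));print(n,p.round(4),"fix",w2f(p).round(4),"gap",round(e,4))
    for p in [(176,158),(158,240),(465,320),(480,242)]: print("blk",w2f(onz(t,*T(*p),.052)).round(4))
    for p in [(222,305),(560,288)]: print("blkS",w2f(onz(s,*S(*p),.052)).round(4))
E
python3 fit.py
```

```text
yaw -0.2708499155146702 org [ 0.50442591 -0.08677646]
res mm [[ 2.4  1.5]
 [-0.2 -0.1]
 [ 0.8 -1.6]
 [-1.   1.8]
 [-2.2 -1.5]]
ballA [ 0.5508 -0.1216  0.1657] fix [ 0.054  -0.0211  0.1657] gap 0.0013
ballB [ 0.4563 -0.0472  0.1667] fix [-0.057   0.0252  0.1667] gap 0.0006
pin [0.5629 0.1146 0.1102] fix [0.0024 0.2097 0.1102] gap 0.0034
blk [0.0244 0.2254 0.052 ]
blk [-0.0262  0.2228  0.052 ]
blk [-0.0255  0.0336  0.052 ]
blk [0.0222 0.0366 0.052 ]
blkS [0.0222 0.0331 0.052 ]
blkS [0.0242 0.2208 0.052 ]
```

Candidates for the setting block in the top view are the large one at (210,290), the small one at (413,254), and the middle-sized one lying in the channel at (292,182). I choose the one in the channel. The crop shows its pin toward the mouth at (265,171). It sits at fixture y ≈ 0.129, and the driver is at ≈ 1.96 rad.

```bash
cat > go.py <<'E'
import sys
from fit import *
from workcell import bot
from scipy.spatial.transform import Rotation as Ro
def rel(fx,fy,z,world=False):
    o=bot.get_obs();M=Ro.from_quat(o["tool_rot"]).as_matrix()
    yaw=np.arctan2(M[1,1],M[0,1])
    print("clock",o["clock"].round(2),"fix tcp",w2f(o["eef_pos"]).round(4),"jawyaw",yaw.round(4),"j6",o["joint_pos"][5].round(3),"F",o["ft_force"].round(1),"w",round(float(o["grip_width"]),4),"tilt",M[:,2].round(3))
    print("travel",(M.T@(f2w(fx,fy,z)-o["eef_pos"])).round(4),"fixF",(R.T@o["ft_force"][:2]).round(1))
rel(*map(float,sys.argv[1:4]))
E
python3 go.py 0 .209 .16
```

```text
yaw -0.2708499155146702 org [ 0.50442591 -0.08677646]
res mm [[ 2.4  1.5]
 [-0.2 -0.1]
 [ 0.8 -1.6]
 [-1.   1.8]
 [-2.2 -1.5]]Traceback (most recent call last):
  File "go.py", line 10, in <module>
    rel(*map(float,sys.argv[1:4]))
    ~~~^^^^^^^^^^^^^^^^^^^^^^^^^^^
  File "go.py", line 8, in rel
    print("clock",o["clock"].round(2),"fix tcp",w2f(o["eef_pos"]).round(4),"jawyaw",yaw.round(4),"j6",o["joint_pos"][5].round(3),"F",o["ft_force"].round(1),"w",round(float(o["grip_width"]),4),"tilt",M[:,2].round(3))
                  ^^^^^^^^^^^^^^^^
AttributeError: 'float' object has no attribute 'round'
```

```bash
sed -i 's/o\["clock"\].round(2)/round(float(o["clock"]),2)/' go.py; sed -i 's/^print("yaw"/if __name__=="__main__": print("yaw"/' fit.py; python3 go.py 0 .209 .19
```

```text
clock 0.1 fix tcp [-0.5033  0.448   0.2305] jawyaw 1.288 j6 1.571 F [-0.3  0.4 -0.3] w 0.0855 tilt [-0.001 -0.002 -1.   ]
travel [-0.5061 -0.2329  0.0409] fixF [-0.4  0.3]
```

```bash
python3 -m crank '{"dr":[[0,0,-0.012],[0,0,-0.012],[0,0,-0.012],[0,0,-0.012],[0,0,-0.012],[0,0,-0.012],[0,0,-0.012],[0,0,-0.012],[0,0,-0.012],[0,0,-0.012]],"travel":[[-0.05,-0.023,0],[-0.105,-0.048,0],[-0.16,-0.073,0],[-0.215,-0.099,0],[-0.27,-0.124,0],[-0.325,-0.15,0],[-0.38,-0.175,0],[-0.435,-0.2,0.01],[-0.48,-0.221,0.025],[-0.506,-0.233,0.041]],"hand":[0.04,0.04,0.04,0.04,0.04,0.04,0.04,0.04,0.04,0.04]}'; python3 go.py 0 .209 .062
python3 - <<'E'
from h import *
from workcell import eyes
for n in("scene","top"):
    c=eyes.camera(n);pickle.dump(c,open(n+"1.pkl","wb"))
    if n=="scene":crop(c,185,130,190,150,4,"pics/s1.png")
    else: crop(c,228,115,160,120,5,"pics/t1.png")
E
```

```text
clock: 1.35
eef_pos: [0.5619, 0.113, 0.1892]
tool_rot: [0.136, 0.991, -0.0, -0.0]
ft_force: [0.2, 0.9, 0.3]
grip_width: 0.04
clock 1.35 fix tcp [0.0019 0.2079 0.1892] jawyaw 1.2974 j6 0.472 F [0.2 0.9 0.3] w 0.04 tilt [-0.001 -0.    -1.   ]
travel [0.0018 0.0012 0.1272] fixF [-0.1  0.9]
```

View pics/s1.png

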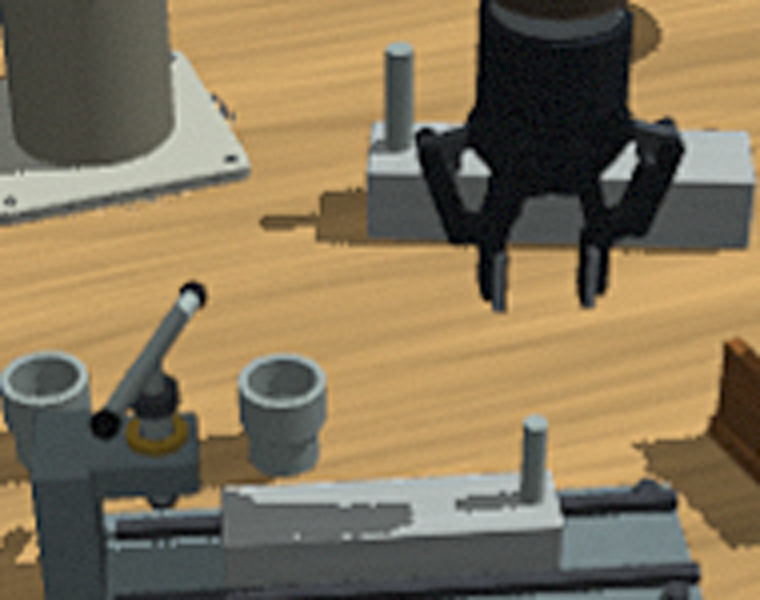

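The fingers straddle the pin line (finger tips at crop (500,305) and (585,305), pin at (535,430)), so I can go down over the pin.

```bash
python3 -m crank '{"dr":[[0,0,0],[0,0,0],[0,0,0],[0,0,0],[0,0,0],[0,0,0]],"travel":[[0.001,0.001,0.05],[0.001,0.001,0.09],[0.001,0.001,0.115],[0.001,0.001,0.124],[0.001,0.001,0.124],[0.001,0.001,0.124]],"hand":[0.04,0.04,0.04,0.03,0.018,0.018]}'; python3 go.py 0 .139 .065
python3 - <<'E'
from h import *
from workcell import eyes
c=eyes.camera("scene");crop(c,185,130,190,150,4,"pics/s2.png")
E
```

```text
clock: 2.2
eef_pos: [0.5605, 0.1167, 0.0677]
tool_rot: [0.135, 0.991, 0.0, 0.001]
ft_force: [-0.3, -0.9, 0.2]
grip_width: 0.0181
clock 2.2 fix tcp [-0.0005  0.2111  0.0677] jawyaw 1.3003 j6 0.476 F [-0.3 -0.9  0.2] w 0.0181 tilt [ 0.002  0.    -1.   ]
travel [-0.0004 -0.0721  0.0026] fixF [-0.  -0.9]
```

View pics/s2.png

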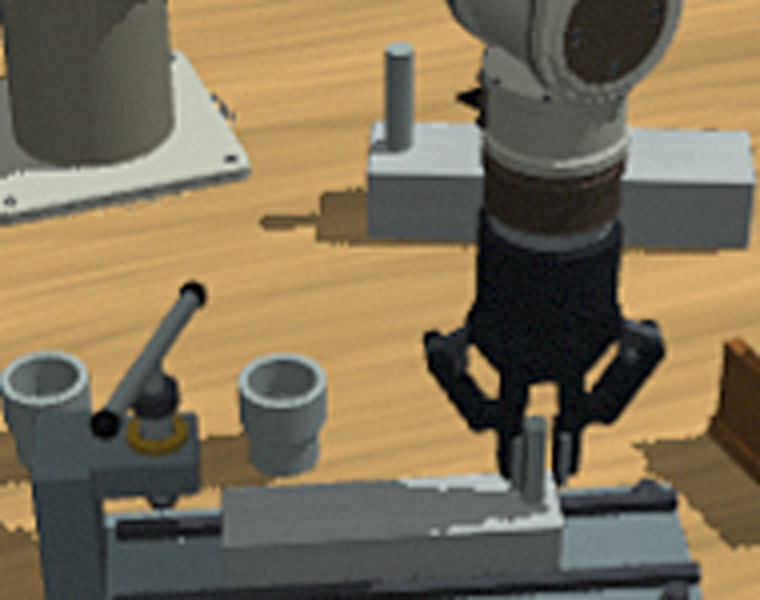

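The pin sits between the jaws (crop (535,450)). Now I push it home slowly.

```bash
python3 -m crank '{"dr":[[0,0,0],[0,0,0],[0,0,0],[0,0,0],[0,0,0],[0,0,0],[0,0,0],[0,0,0],[0,0,0],[0,0,0]],"travel":[[0,-0.004,0],[0,-0.012,0],[0,-0.020,0],[0,-0.028,0],[0,-0.036,0],[0,-0.044,0],[0,-0.052,0],[0,-0.059,0],[0,-0.065,0],[0,-0.069,0]],"hand":[0.018,0.018,0.018,0.018,0.018,0.018,0.018,0.018,0.018,0.018]}'; python3 go.py 0 .137 .065
```

```text
clock: 3.5
eef_pos: [0.5423, 0.0505, 0.0674]
tool_rot: [0.135, 0.991, 0.001, 0.001]
ft_force: [1.3, 4.3, 3.2]
grip_width: 0.0178
clock 3.5 fix tcp [-0.0002  0.1424  0.0674] jawyaw 1.3002 j6 0.362 F [1.3 4.3 3.2] w 0.0178 tilt [ 0.003  0.003 -1.   ]
travel [-0.0002 -0.0054  0.0024] fixF [0.1 4.5]
```

```bash
python3 -m crank '{"dr":[[0,0,0],[0,0,0],[0,0,0]],"travel":[[0,-0.001,0],[0,-0.002,0],[0,-0.003,0]],"hand":[0.018,0.018,0.018]}'; python3 go.py 0 .137 .065;  python3 -m crank '{"dr":[[0,0,0],[0,0,0]],"travel":[[0,-0.001,0],[0,-0.002,0]],"hand":[0.018,0.018]}'; python3 go.py 0 .137 .065
```

```text
clock: 3.88
eef_pos: [0.5416, 0.0479, 0.0674]
tool_rot: [0.135, 0.991, 0.002, 0.001]
ft_force: [2.0, 6.5, 3.5]
grip_width: 0.0177
clock 3.88 fix tcp [-0.0002  0.1398  0.0674] jawyaw 1.3004 j6 0.357 F [2.  6.5 3.5] w 0.0177 tilt [ 0.003  0.003 -1.   ]
travel [-0.0002 -0.0028  0.0024] fixF [0.2 6.8]
clock: 4.12
eef_pos: [0.5415, 0.0479, 0.0675]
tool_rot: [0.134, 0.991, 0.004, 0.001]
ft_force: [2.1, 12.9, 2.4]
grip_width: 0.0179
clock 4.12 fix tcp [-0.0003  0.1397  0.0675] jawyaw 1.3017 j6 0.354 F [ 2.1 12.9  2.4] w 0.0179 tilt [ 0.004  0.007 -1.   ]
travel [-0.0003 -0.0027  0.0024] fixF [-1.5 13. ]
```

The block is home: motion stopped at pin y ≈ 0.1397 and the force jumped to 13 N. Next I release it, lift, and turn toward the T-bar.

```bash
python3 -m crank '{"dr":[[0,0,0],[0,0,0],[0,0,0],[0,0,-0.17],[0,0,-0.34],[0,0,-0.51],[0,0,-0.68],[0,0,-0.85],[0,0,-1.02],[0,0,-1.19]],"travel":[[0,0.003,0],[0,0.003,0],[0,0.003,-0.04],[0,0.003,-0.10],[0,0.003,-0.15],[0,0.003,-0.155],[0,-0.02,-0.155],[0,-0.05,-0.155],[0,-0.09,-0.155],[0,-0.136,-0.155]],"hand":[0.04,0.04,0.04,0.04,0.04,0.04,0.04,0.04,0.04,0.04]}'; python3 go.py 0 0 .215
```

```text
clock: 5.38
eef_pos: [0.5025, -0.0874, 0.2209]
tool_rot: [-0.446, 0.895, -0.0, -0.001]
ft_force: [1.2, -1.0, -0.6]
grip_width: 0.0401
clock 5.38 fix tcp [-0.0017 -0.0011  0.2209] jawyaw 2.4961 j6 -1.097 F [ 1.2 -1.  -0.6] w 0.0401 tilt [-0.001 -0.001 -1.   ]
travel [-0.0016 -0.0012  0.0059] fixF [ 1.4 -0.6]
```

```bash
python3 -m crank '{"dr":[[0,0,-0.17],[0,0,-0.34],[0,0,-0.51],[0,0,-0.68],[0,0,-0.85],[0,0,-1.02],[0,0,-1.19],[0,0,-1.36],[0,0,-1.50],[0,0,-1.552]],"travel":[[0,0,0],[-0.001,-0.001,0],[-0.001,-0.001,0],[-0.001,-0.001,0],[-0.001,-0.001,0],[-0.001,-0.001,0],[-0.001,-0.001,0],[-0.001,-0.001,0.005],[-0.001,-0.001,0.01],[-0.001,-0.001,0.01]],"hand":[0.04,0.04,0.04,0.04,0.04,0.04,0.04,0.04,0.04,0.04]}'; python3 go.py 0 0 .152
python3 - <<'E'
from h import *
from workcell import eyes
for n in("scene","top"):
    c=eyes.camera(n);pickle.dump(c,open(n+"3.pkl","wb"))
    if n=="scene":crop(c,185,130,190,150,4,"pics/s3.png")
    else: crop(c,228,115,160,120,5,"pics/t3.png")
E
```

```text
clock: 6.62
eef_pos: [0.5038, -0.0864, 0.2104]
tool_rot: [0.945, -0.328, -0.001, 0.001]
ft_force: [0.6, 0.8, 0.7]
grip_width: 0.0403
clock 6.62 fix tcp [-7.000e-04  2.000e-04  2.104e-01] jawyaw -2.2398 j6 -2.642 F [0.6 0.8 0.7] w 0.0403 tilt [-0.003 -0.001 -1.   ]
travel [ 0.0008 -0.0002  0.0584] fixF [0.3 0.9]
```

View pics/s3.png

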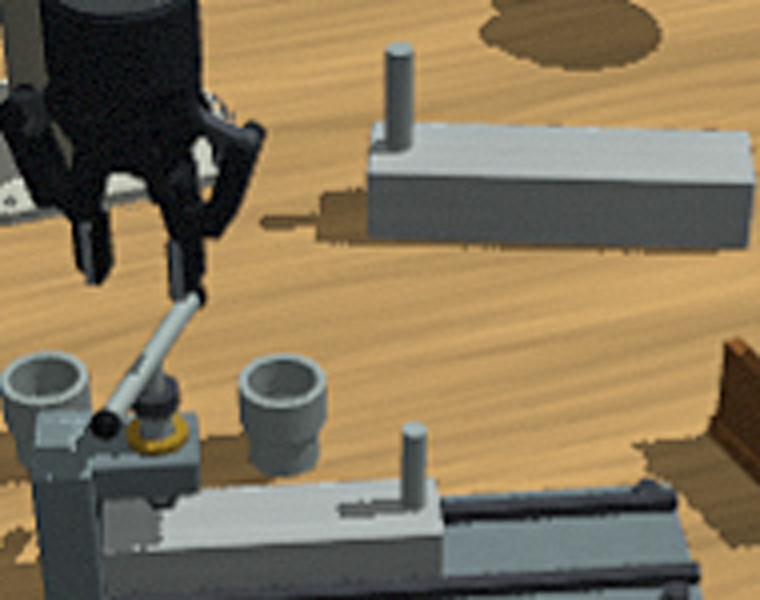

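View pics/t3.png

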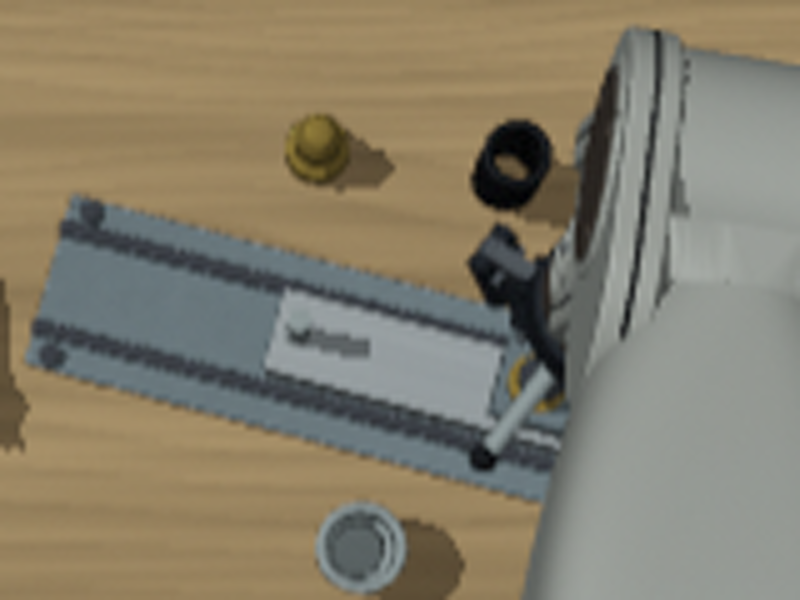

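The block is home (left end at the post, crop (105,520)) and the jaws are square to the bar. I go down and take hold of its middle.

```bash
python3 -m crank '{"dr":[[0,0,0],[0,0,0],[0,0,0],[0,0,0],[0,0,0],[0,0,0],[0,0,0],[0,0,0]],"travel":[[0.001,0,0.03],[0.001,0,0.05],[0.001,0,0.057],[0.001,0,0.057],[0.001,0,0.057],[0.001,0,0.057],[0.001,0,0.057],[0.001,0,0.057]],"hand":[0.04,0.04,0.04,0.03,0.02,0.014,0.010,0.010]}'; python3 go.py 0 0 .152
```

```text
clock: 7.72
eef_pos: [0.5059, -0.0871, 0.1552]
tool_rot: [0.944, -0.329, 0.001, 0.001]
ft_force: [-2.4, -2.9, 5.8]
grip_width: 0.0108
clock 7.72 fix tcp [1.500e-03 1.000e-04 1.552e-01] jawyaw -2.2417 j6 -2.64 F [-2.4 -2.9  5.8] w 0.0108 tilt [ 0.001 -0.002 -1.   ]
travel [-0.0013  0.0007  0.0032] fixF [-1.5 -3.5]
```

```bash
python3 -m crank '{"dr":[[0,0,0.07],[0,0,0.2],[0,0,0.34],[0,0,0.48],[0,0,0.62],[0,0,0.76],[0,0,0.9],[0,0,1.04],[0,0,1.16],[0,0,1.2]],"travel":[[0,0,0.0003],[0,0,0.0008],[0,0,0.0014],[0,0,0.0019],[0,0,0.0025],[0,0,0.003],[0,0,0.0036],[0,0,0.0042],[0,0,0.0046],[0,0,0.0048]],"hand":[0.010,0.010,0.010,0.010,0.010,0.010,0.010,0.010,0.010,0.010]}'; python3 go.py 0 0 .152
```

```text
clock: 8.98
eef_pos: [0.5014, -0.0884, 0.1502]
tool_rot: [-0.592, 0.806, 0.0, -0.004]
ft_force: [-13.3, -7.2, 14.2]
grip_width: 0.011
clock 8.97 fix tcp [-0.0025 -0.0024  0.1502] jawyaw 2.8383 j6 -1.439 F [-13.3  -7.2  14.2] w 0.011 tilt [-0.008 -0.005 -1.   ]
travel [-0.0025 -0.0024 -0.0018] fixF [-10.8 -10.5]
```

```bash
python3 -m crank '{"dr":[[0,0,0],[0,0,0],[0,0,0]],"travel":[[0,0,0],[0,0,0],[0,0,0]],"hand":[0.02,0.028,0.028]}'; python3 go.py 0 0 .152
```

```text
clock: 9.35
eef_pos: [0.5061, -0.086, 0.1493]
tool_rot: [-0.594, 0.805, 0.0, 0.0]
ft_force: [0.2, -0.5, -0.3]
grip_width: 0.0281
clock 9.35 fix tcp [0.0014 0.0012 0.1493] jawyaw 2.8426 j6 -1.44 F [ 0.2 -0.5 -0.3] w 0.0281 tilt [ 0.  0. -1.]
travel [ 0.0012  0.0014 -0.0027] fixF [ 0.4 -0.4]
```

```bash
python3 - <<'E'
import numpy as np
from fit import *
d=np.array([[np.cos(a),np.sin(a)] for a in(-2.2417,2.838)]);p=np.array([[.5059,-.0871],[.5014,-.0884]])
x=np.linalg.solve(d,(d*p).sum(1));print(x,w2f(np.r_[x,0]))
E
```

```text
[ 0.50262228 -0.08449839] [-0.00234737  0.00171246  0.        ]
```

```bash
python3 -m crank '{"dr":[[0,0,0],[0,0,0],[0,0,0],[0,0,0],[0,0,0]],"travel":[[-0.0006,0.0035,0],[-0.0006,0.0035,0],[-0.0006,0.0035,0],[-0.0006,0.0035,0],[-0.0006,0.0035,0]],"hand":[0.028,0.028,0.020,0.010,0.010]}'; python3 go.py -.002 .0017 .152
```

```text
clock: 9.98
eef_pos: [0.502, -0.0845, 0.1496]
tool_rot: [-0.594, 0.805, 0.0, -0.0]
ft_force: [-3.2, 1.0, 2.9]
grip_width: 0.0106
clock 9.97 fix tcp [-0.003   0.0015  0.1496] jawyaw 2.8421 j6 -1.438 F [-3.2  1.   2.9] w 0.0106 tilt [-0.001  0.    -1.   ]
travel [-0.0002 -0.001  -0.0024] fixF [-3.4  0.1]
```

```bash
python3 -m crank '{"dr":[[0,0,0.07],[0,0,0.2],[0,0,0.34],[0,0,0.48],[0,0,0.62],[0,0,0.76],[0,0,0.9],[0,0,1.04],[0,0,1.16],[0,0,1.2]],"travel":[[0,0,0.0003],[0,0,0.0008],[0,0,0.0014],[0,0,0.0019],[0,0,0.0025],[0,0,0.003],[0,0,0.0036],[0,0,0.0042],[0,0,0.0046],[0,0,0.0048]],"hand":[0.010,0.010,0.010,0.010,0.010,0.010,0.010,0.010,0.010,0.010]}'; python3 go.py -.002 .0017 .152
python3 - <<'E'
from h import *
from workcell import eyes
for n in("scene","top"):
    c=eyes.camera(n);pickle.dump(c,open(n+"4.pkl","wb"))
    if n=="scene":crop(c,185,160,140,120,5,"pics/s4.png")
E
```

```text
clock: 11.22
eef_pos: [0.5018, -0.0843, 0.1448]
tool_rot: [-0.035, 0.999, 0.0, -0.001]
ft_force: [-3.2, 1.6, 4.9]
grip_width: 0.0105
clock 11.22 fix tcp [-0.0032  0.0017  0.1448] jawyaw 1.6406 j6 -0.237 F [-3.2  1.6  4.9] w 0.0105 tilt [-0.001  0.001 -1.   ]
travel [-0.0011 -0.0003 -0.0072] fixF [-3.5  0.7]
```

View pics/s4.png

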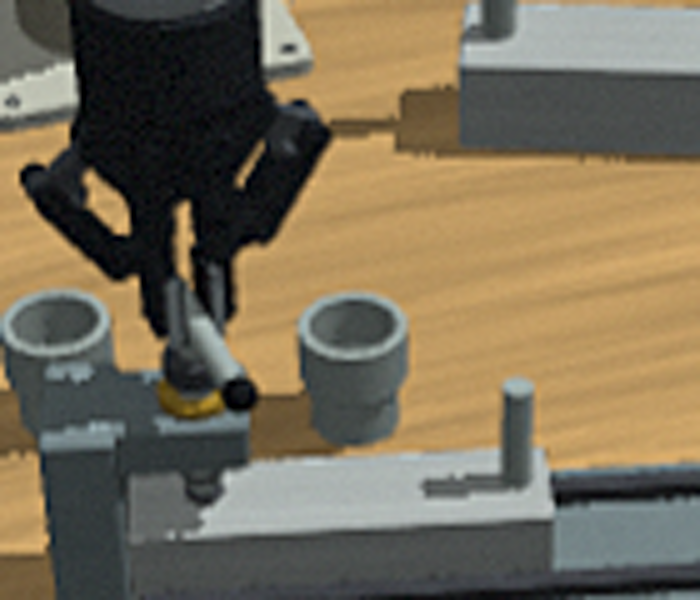

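The nose is nearly at the block top (crop (203,490)) and θ ≈ 4.37. A further 0.55 rad gives a free tip at ≈ 50.3 mm.

```bash
python3 -m crank '{"dr":[[0,0,0.07],[0,0,0.17],[0,0,0.27],[0,0,0.37],[0,0,0.46],[0,0,0.52],[0,0,0.55],[0,0,0.55]],"travel":[[0,0,0.0003],[0,0,0.0007],[0,0,0.0011],[0,0,0.0015],[0,0,0.0018],[0,0,0.0021],[0,0,0.0022],[0,0,0.0022]],"hand":[0.010,0.010,0.010,0.010,0.010,0.010,0.010,0.010]}'; python3 go.py -.002 .0017 .152;python3 -m crank '{"dr":[[0,0,0],[0,0,0],[0,0,0],[0,0,0]],"travel":[[0,0,0],[0,0,0],[0,0,0],[0,0,-0.02]],"hand":[0.02,0.028,0.036,0.036]}'; python3 go.py -.002 .0017 .21
```

```text
clock: 12.32
eef_pos: [0.5019, -0.0843, 0.1426]
tool_rot: [0.237, 0.972, 0.0, -0.001]
ft_force: [-5.1, 2.6, 4.8]
grip_width: 0.0105
clock 12.32 fix tcp [-0.0031  0.0017  0.1426] jawyaw 1.0927 j6 0.311 F [-5.1  2.6  4.8] w 0.0105 tilt [-0.001  0.001 -1.   ]
travel [-0.001   0.0002 -0.0095] fixF [-5.6  1.1]
clock: 12.82
eef_pos: [0.5015, -0.0847, 0.1611]
tool_rot: [0.237, 0.971, -0.0, -0.002]
ft_force: [1.4, -0.3, 0.3]
grip_width: 0.0362
clock 12.82 fix tcp [-0.0034  0.0012  0.1611] jawyaw 1.0919 j6 0.312 F [ 1.4 -0.3  0.3] w 0.0362 tilt [-0.004  0.    -1.   ]
travel [-0.0011  0.0007 -0.0489] fixF [1.4 0.1]
```

```bash
python3 -m crank '{"dr":[[0,0,0],[0,0,-0.1],[0,0,-0.208]],"travel":[[0,0,-0.035],[0,0,-0.05],[0,0,-0.05]],"hand":[0.036,0.036,0.036]}'; python3 go.py -.001 .1415 .19
python3 - <<'E'
from h import *
from workcell import eyes
for n in("scene","top"):
    c=eyes.camera(n);pickle.dump(c,open(n+"5.pkl","wb"))
    if n=="scene":crop(c,185,160,140,120,5,"pics/s5.png")
E
```

```text
clock: 13.2
eef_pos: [0.5039, -0.0851, 0.2143]
tool_rot: [0.133, 0.991, -0.0, 0.002]
ft_force: [0.0, -0.5, 0.3]
grip_width: 0.0355
clock 13.2 fix tcp [-0.0009  0.0015  0.2143] jawyaw 1.3035 j6 0.1 F [ 0.  -0.5  0.3] w 0.0355 tilt [ 0.004 -0.001 -1.   ]
travel [-0.0003  0.14    0.0243] fixF [ 0.2 -0.5]
```

View pics/s5.png

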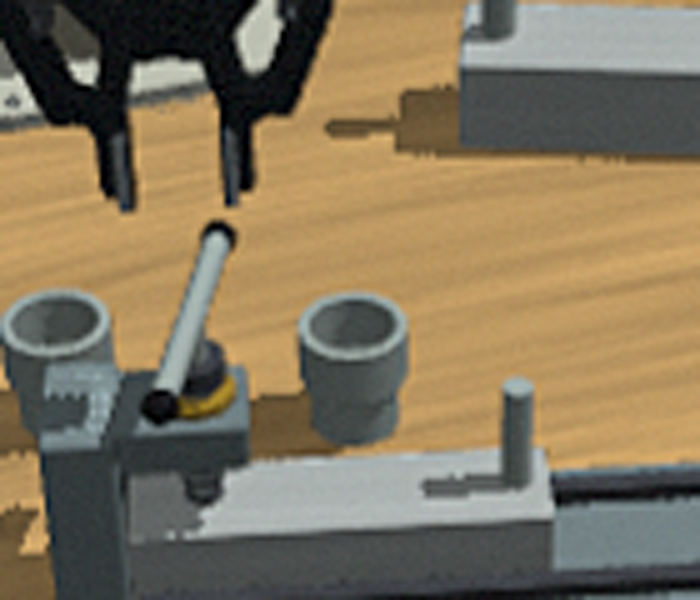

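```bash
python3 - <<'E'
from fit import *
s=pickle.load(open("scene5.pkl","rb"))
for th in(4.4,4.9,5.4):
    z=.172-.004*th;q=[f2w(-.002+k*.06*np.sin(th),.0017+k*.06*np.cos(th),z) for k in(1,-1)]
    print(th,((proj(s,q)-[185,160]+.5)*5).round(0).tolist())
E
python3 -m crank '{"dr":[[0,0,0],[0,0,0],[0,0,0],[0,0,0],[0,0,0],[0,0,0],[0,0,0],[0,0,0],[0,0,0],[0,0,0]],"travel":[[0,0.05,0],[0,0.1,0],[0,0.14,0.02],[0,0.14,0.025],[0,0.14,0.07],[0,0.14,0.11],[0,0.14,0.135],[0,0.14,0.147],[0,0.14,0.147],[0,0.14,0.147]],"hand":[0.036,0.036,0.036,0.036,0.036,0.036,0.036,0.03,0.018,0.018]}'; python3 go.py -.001 .1415 .065
```

```text
4.4 [[150.0, 242.0], [237.0, 399.0]]
4.9 [[217.0, 240.0], [165.0, 409.0]]
5.4 [[279.0, 257.0], [100.0, 397.0]]
clock: 14.55
eef_pos: [0.5411, 0.05, 0.0668]
tool_rot: [0.135, 0.991, 0.0, 0.001]
ft_force: [-0.0, -0.3, 0.3]
grip_width: 0.0183
clock 14.55 fix tcp [-0.0013  0.1415  0.0668] jawyaw 1.2993 j6 0.364 F [-0.  -0.3  0.3] w 0.0183 tilt [ 0.002  0.    -1.   ]
travel [-0.0003 -0.      0.0018] fixF [ 0.  -0.3]
```

The bar balls at crop (218,235) and (160,405) match θ ≈ 4.92. I draw the block out.

```bash
python3 -m crank '{"dr":[[0,0,0],[0,0,0],[0,0,0],[0,0,0],[0,0,0],[0,0,0],[0,0,0],[0,0,0],[0,0,0],[0,0,0]],"travel":[[0,0.004,0],[0,0.01,0],[0,0.016,0],[0,0.022,0],[0,0.028,0],[0,0.034,0],[0,0.04,0],[0,0.046,0],[0,0.05,0],[0,0.052,0]],"hand":[0.018,0.018,0.018,0.018,0.018,0.018,0.018,0.018,0.018,0.018]}'; python3 go.py -.001 .232 .065
python3 - <<'E'
from h import *
from workcell import eyes
c=eyes.camera("scene");crop(c,185,160,190,120,4,"pics/s6.png")
E
```

```text
clock: 15.8
eef_pos: [0.5543, 0.0988, 0.0668]
tool_rot: [0.136, 0.991, -0.002, 0.001]
ft_force: [-0.5, -5.0, 3.4]
grip_width: 0.0176
clock 15.8 fix tcp [-0.0016  0.1921  0.0668] jawyaw 1.2989 j6 0.45 F [-0.5 -5.   3.4] w 0.0176 tilt [ 0.001 -0.004 -1.   ]
travel [-0.0005  0.0399  0.0017] fixF [ 0.9 -5. ]
```

View pics/s6.png

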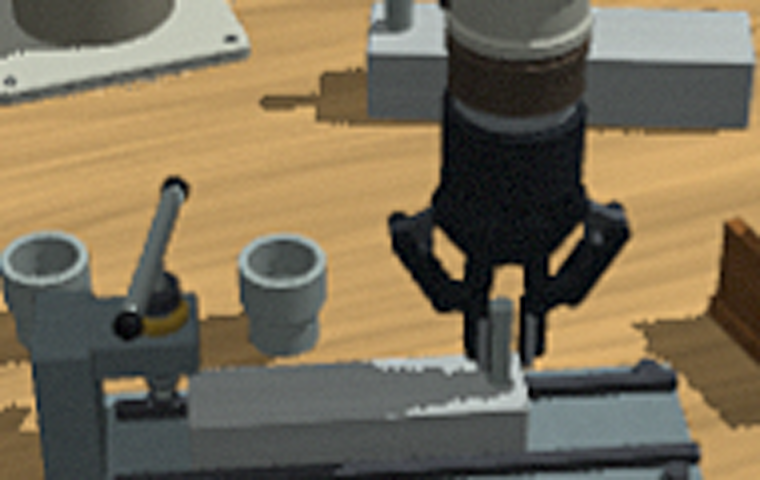

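The block is sliding out with the nose right at its edge (crop (165,385)). I carry on about 40 mm, then release and lift.

```bash
python3 -m crank '{"dr":[[0,0,0],[0,0,0],[0,0,0],[0,0,0],[0,0,0],[0,0,0],[0,0,0],[0,0,0],[0,0,0]],"travel":[[0,0.006,0],[0,0.012,0],[0,0.018,0],[0,0.024,0],[0,0.03,0],[0,0.035,0],[0,0.038,0],[0,0.04,0],[0,0.04,0]],"hand":[0.018,0.018,0.018,0.018,0.018,0.018,0.018,0.018,0.018]}'; python3 -m crank '{"dr":[[0,0,0],[0,0,0],[0,0,0],[0,0,0],[0,0,0],[0,0,0],[0,0,0]],"travel":[[0,-0.002,0],[0,-0.002,0],[0,-0.002,-0.03],[0,-0.002,-0.07],[0,-0.002,-0.11],[0,0.04,-0.15],[0,0.04,-0.15]],"hand":[0.03,0.04,0.04,0.04,0.04,0.04,0.04]}'
python3 - <<'E'
from h import *
from workcell import eyes
c=eyes.camera("scene");pickle.dump(c,open("scene7.pkl","wb"));crop(c,185,160,190,120,4,"pics/s7.png")
c=eyes.camera("top");cv2.imwrite("pics/t7.png",c["color"][:,:,::-1])
E
```

```text
clock: 16.98
eef_pos: [0.565, 0.1375, 0.0668]
tool_rot: [0.135, 0.991, -0.001, 0.001]
ft_force: [-1.2, -5.5, 3.3]
grip_width: 0.0183
clock: 17.85
eef_pos: [0.578, 0.1806, 0.2198]
tool_rot: [0.133, 0.991, 0.002, 0.004]
ft_force: [-0.2, -0.0, -0.1]
grip_width: 0.0403
```

View pics/s7.png

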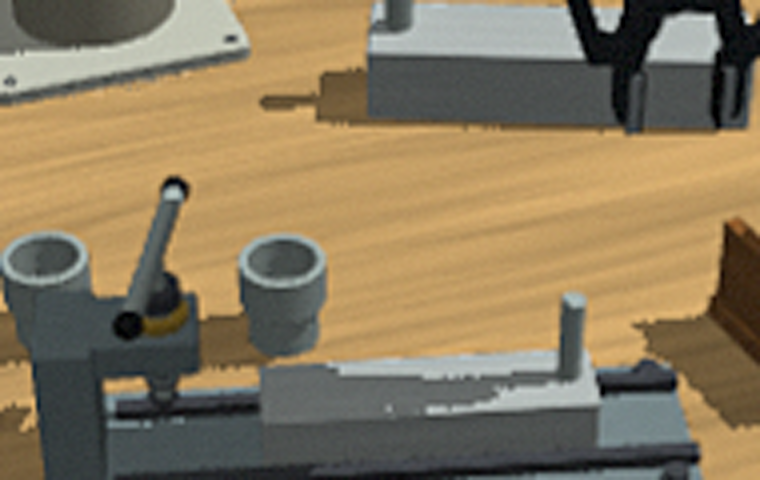

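View pics/t7.png

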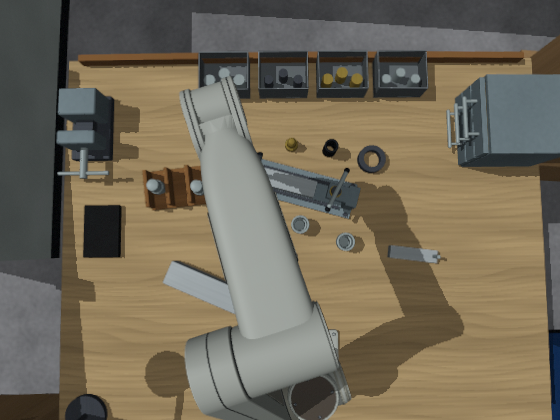

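```bash
python3 - <<'E'
from fit import *
s=pickle.load(open("scene7.pkl","rb"))
S=lambda u,v:(185+(u+.5)/4-.5,160+(v+.5)/4-.5)
print(w2f(onz(s,*S(573,297),.107)).round(4))
for th in(4.8,4.92,5.05):
    z=.172-.004*th;q=[f2w(-.002+k*.06*np.sin(th),.0017+k*.06*np.cos(th),z) for k in(1,-1)]
    print(th,((proj(s,q)-[185,160]+.5)*4).round(0).tolist(),"seen (174,188),(128,325)")
from workcell import job
print(job.job_done())
E
```

```text
[-0.005   0.2298  0.107 ]
4.8 [[163.0, 191.0], [143.0, 327.0]] seen (174,188),(128,325)
4.92 [[176.0, 192.0], [129.0, 327.0]] seen (174,188),(128,325)
5.05 [[190.0, 194.0], [115.0, 326.0]] seen (174,188),(128,325)
the job is handed in; nothing more can be done
None
```

I pushed the setting block home by its pin, turned the stop screw down onto it, drew the block back out and handed the job in. It finished at about 18 s of the 61 s allowed; no verdict is reported.

**What I did**
- **Home:** the block stopped moving and the push force rose to 13 N against the post. The nose was still about 10 mm above it.
- **Screw:** I gripped the middle of the T-bar and turned it from about 1.97 to 4.92 rad. By calculation that puts the free nose tip at about 50.3 mm, a spring push-in of about 1.7 mm. I regripped once on the way, because the first grip was 3 to 4 mm off the screw's axis and pushed sideways with about 15 N.
- **Draw-out:** the pull took about 5 N. A picture at about 48 mm out showed the nose at the block's edge.

**Last checks**
- **Block:** it lies flat in the channel, with its origin at fixture y of about 150 mm, clear of the nose.
- **Screw:** the bar's position in the picture fits 4.92 rad, so the setting held through the draw-out.
- **Bystanders:** the ones in view are where they were; part of the wooden stand is hidden by the arm in the last top view.
- **Disagreement:** the pin measured 5 mm to one side (fixture x), which is more than the channel allows. I put this down to 2 to 3 mm of calibration and fit error, and the screw's axis read about 2 mm to the same side.
- **Not measured:** the nose's contact force; it follows only from the screw angle.

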